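Change a bench pot filler over to the next pot size

TASK

Change the pot filler over to the next pot size. First turn the red isolator handle fully counter-clockwise to off, then swing its yellow lockout hasp fully out; only then release all four black clamp knobs on the filler, each counter-clockwise to its stop, and after that slide the orange size grip fully to its stop by the white stripe, on the left as the robot sees it. Stand every clay pot left on the bench in front of the filler upright in the wooden carry tray, whenever it suits, without disturbing the trowel, brush and jar around.

Things in the scene. Friction and masses are not known exactly. Their poses are not given: they have to be found in the camera images.
- isolator (a joint): Red bar handle (64 mm long, 16 mm wide, 40 mm tall) on a yellow plate on top of the grey isolator box. Turn angle in rad: 0 = on, bar along the box's x axis (front to back); grows counter-clockwise seen from above to its stop at 1.50 = off, bar along the box's y axis. Starts at 0 to 0.25. Turned with about 0.08 N m; stays where left.
- isolator_grip (a point): On the turning axis of the red isolator handle, at gripping height: 14 mm below the bar's top, 26 mm above the 6 mm thick round flange (radius 26 mm) the bar stands on. Its x axis always points along the bar, its z axis up; it turns with the handle.
- hasp (a joint): Yellow lockout hasp on the same box: a flat arm pivoting about an upright pin, with an upright tab near its free end. Angle in rad: 0 = folded in over the box, arm pointing along the box's -x; grows counter-clockwise seen from above to its stop at 1.35 = swung fully out over the box's -y edge. Starts at 0 to 0.15. About 1 N at the tab moves it; stays where left; not interlocked with the handle.
- hasp_tab (a point): Centre of the hasp's upright tab at gripping height (14 mm below its top, 26 mm above the flat arm, 66 mm from the pivot). The tab is 22 mm along the arm, 12 mm thick across it, 40 mm tall. The point's -x axis points along the arm away from the pivot, its y axis across the tab (the way it moves).
- size_slide (a joint): Orange grip of the size slide in the middle of the filler's steel deck. Value in m: 0 at the end towards the filler's -y (the robot's right); slides along the filler's +y (the robot's left) to its stop at 0.085, marked by a white stripe. Starts at 0 to 0.012. About 2 N moves it; stays where left.
- slide_grip (a point): In the orange grip at gripping height, 15 mm below its top and 29 mm above its track. The grip is 26 mm along the filler's x, 20 mm along its y (sliding direction), 44 mm tall; the point's axes are the filler's axes.
- filler: The bench pot filler, fixed: a low green housing with a steel deck, 140 mm (x) by 270 mm (y), deck 50 mm high, and behind it (+x) a green chute block 75 mm high reaching to x = +120 mm. Origin under the deck's centre; faces the robot with its -x side. The clamp knobs stand at (x, y) = (-40, 90), (-40, -90), (40, 90), (40, -90) mm in this frame, for clamp0, 1, 2, 3.
- tray: Low wooden carry tray, fixed, outside 310 mm (its x) by 110 mm (its y), 20 mm high, walls and floor 5 mm thick. Origin under its centre. Three pots fit in a row along its x at -95, 0 and +95 mm.
- isolator_box: The grey isolator box, fixed, 150 mm (x) by 170 mm (y), 50 mm high; origin under its centre. The red handle's axis is at (0, 46) mm, the hasp's pivot at (45, -30) mm in this frame. Stands to the left or right of the filler, the tray on the other side.
- clamp0 (a joint): Black T-bar clamp knob (captive bolt), front left on the filler's deck. Turn angle in rad: 0 = clamped, bar along the filler's x axis; grows counter-clockwise seen from above to its stop at 1.50 = released, bar along the filler's y axis. Starts at 0 to 0.4. Turned with about 0.06 N m; stays where left.
- clamp0_grip (a point): On the turning axis of clamp0, at gripping height: 14 mm below the top of its bar, 26 mm above the 6 mm thick round flange (radius 24 mm) under it. The bar is 56 mm long, 14 mm wide, 40 mm tall. The point's x axis points along the bar, z up; it turns with the knob.
- clamp1 (a joint): Black T-bar clamp knob (captive bolt), front right on the filler's deck. Turn angle in rad: 0 = clamped, bar along the filler's x axis; grows counter-clockwise seen from above to its stop at 1.50 = released, bar along the filler's y axis. Starts at 0 to 0.4. Turned with about 0.06 N m; stays where left.
- clamp1_grip (a point): On the turning axis of clamp1, at gripping height: 14 mm below the top of its bar, 26 mm above the 6 mm thick round flange (radius 24 mm) under it. The bar is 56 mm long, 14 mm wide, 40 mm tall. The point's x axis points along the bar, z up; it turns with the knob.
- clamp2 (a joint): Black T-bar clamp knob (captive bolt), back left on the filler's deck. Turn angle in rad: 0 = clamped, bar along the filler's x axis; grows counter-clockwise seen from above to its stop at 1.50 = released, bar along the filler's y axis. Starts at 0 to 0.4. Turned with about 0.06 N m; stays where left.
- clamp2_grip (a point): On the turning axis of clamp2, at gripping height: 14 mm below the top of its bar, 26 mm above the 6 mm thick round flange (radius 24 mm) under it. The bar is 56 mm long, 14 mm wide, 40 mm tall. The point's x axis points along the bar, z up; it turns with the knob.
- clamp3 (a joint): Black T-bar clamp knob (captive bolt), back right on the filler's deck. Turn angle in rad: 0 = clamped, bar along the filler's x axis; grows counter-clockwise seen from above to its stop at 1.50 = released, bar along the filler's y axis. Starts at 0 to 0.4. Turned with about 0.06 N m; stays where left.
- clamp3_grip (a point): On the turning axis of clamp3, at gripping height: 14 mm below the top of its bar, 26 mm above the 6 mm thick round flange (radius 24 mm) under it. The bar is 56 mm long, 14 mm wide, 40 mm tall. The point's x axis points along the bar, z up; it turns with the knob.
- pot0_mid (a point): Centre, half-way up, of a loose empty clay pot standing upright on the bench in front of the filler: 80 mm tall, about 0.14 kg, outside radius 25 mm at the foot widening to 30 mm at 58 mm up, then a rim 20 mm high of radius 32 mm; wall 5 mm. z axis up. May be absent; one to three pots are there.
- pot1_mid (a point): Centre, half-way up, of a loose empty clay pot standing upright on the bench in front of the filler: 80 mm tall, about 0.14 kg, outside radius 25 mm at the foot widening to 30 mm at 58 mm up, then a rim 20 mm high of radius 32 mm; wall 5 mm. z axis up. May be absent; one to three pots are there.
- pot2_mid (a point): Centre, half-way up, of a loose empty clay pot standing upright on the bench in front of the filler: 80 mm tall, about 0.14 kg, outside radius 25 mm at the foot widening to 30 mm at 58 mm up, then a rim 20 mm high of radius 32 mm; wall 5 mm. z axis up. May be absent; one to three pots are there.
- trowel: Bystander, to be left alone: hand trowel lying on the bench, 240 mm; origin at its underside.
- brush: Bystander, to be left alone: bench brush lying on the bench, 200 mm; origin at its underside.
- label_jar: Bystander, to be left alone: glass jar, 90 mm tall, radius 35 mm; origin at its underside.
There are look-alikes about, which are no part of the job. What is shaped like the part that bears pot1_mid but turquoise is not meant.

How it is judged (in metres and radians):
On the way, in this order (a step that is already met when the one before it is completed fails the run):
1. the isolator handle is turned to off (value of joint isolator above 1.4 rad), for 0.2 s.
2. the lockout hasp is swung out (value of joint isolator above 1.4 rad and value of joint hasp above 1.25 rad), for 0.2 s.
3. all four clamp knobs are turned to their stops (value of joint each of clamp0, clamp1, clamp2, clamp3 above 1.38 rad), for 0.2 s.
4. the size slide is at its left stop (all of step 3 and value of joint size_slide above 0.078 m), for 0.2 s.
At the end, for the whole second after the job is handed in: Isolator past 1.40 rad (stop 1.50), hasp past 1.25 rad (stop 1.35), all four clamp knobs past 1.38 rad (stop 1.50), size slide past 78 mm (stop 85 mm), and every pot present standing on the tray's floor inside its walls, upright within 0.2 rad and at rest (all of step 2 and all of step 4 and x of pot0_mid in the frame of tray between -0.137 and 0.137 m and y of pot0_mid in the frame of tray between -0.037 and 0.037 m and z of pot0_mid in the frame of tray between 0.035 and 0.055 m and angle between each of pot0_mid, pot1_mid, pot2_mid's own z axis and vertical below 0.2 rad and linear speed of each of pot0, pot1, pot2 below 0.03 m/s and x of pot1_mid in the frame of tray between -0.137 and 0.137 m and y of pot1_mid in the frame of tray between -0.037 and 0.037 m and z of pot1_mid in the frame of tray between 0.035 and 0.055 m and x of pot2_mid in the frame of tray between -0.137 and 0.137 m and y of pot2_mid in the frame of tray between -0.037 and 0.037 m and z of pot2_mid in the frame of tray between 0.035 and 0.055 m); the robot touches nothing.
It fails at once if the hasp is swung out while the isolator is still on (value of joint hasp above 0.7 rad and value of joint isolator below 1.2 rad).
It fails at once if a clamp knob is released before the hasp is out (value of joint hasp below 1.1 rad and value of joint any of clamp0, clamp1, clamp2, clamp3 above 1 rad).
It fails at once if the size slide is moved while a clamp knob is still tight (value of joint size_slide above 0.04 m and value of joint any of clamp0, clamp1, clamp2, clamp3 below 1.2 rad).
It fails at once if a bystander (trowel, brush, jar) is moved by more than 60 mm (distance of any of trowel, brush, label_jar from where it was at the start of the episode above 0.06 m).
Of pot0, pot1, pot2 only 1 to 3 are there at a start; the rules pass over those that are not, and their reading is None.
At some moment in a run one of pot0, pot1, pot2 may be knocked a few centimetres aside while the robot is not near it.
It also fails if it takes over 208 s, if anything falls off the work surface, if the arm or the gripper's body presses on something with over 40 N, if the wrist force passes 120 N, or if a joint passes its speed limit or range.

ROBOT

A 6-joint arm with a two-finger parallel gripper is mounted at the origin on the work surface. World frame = base frame: x ahead of the robot, y to its left, z up, the work surface at z = 0. Lengths are in mm, angles in rad, forces in N, time in s.
With the tool pointing down it reaches from about 300 to 775 mm from the base axis. Payload 14.6 kg.
Tool frame: the origin (TCP) lies on the mounting face of the last link; the fingertips stand 199 mm ahead of it and the grasp point (between the pads) lies 180 mm ahead of it; z points along the fingers, y is the line along which they close (so a half turn about z gives the same grasp; the last joint's range is limited). The gripper opens to 94 mm and grips with 3 to 60 N. Pads are 16 mm wide; open, the fingers measure 119 mm over their backs; the gripper's body (75 mm by 177 mm) begins 78 mm behind the grasp point.
Start: joints at [-1.175, 0.3, 1.521, -0, 1.321, -0.067], TCP at [245.543, -492.138, 404.646] pointing down, gripper open.
Joint ranges: [-3.03, 3.03], [-0.79, 2.21], [0.23, 2.52], [-1.04, 4.18], [0, 3.07], [-2.55, 2.55]. Speed limits (rad/s): [2.22, 2.22, 2.57, 3.14, 3.14, 3.14].

INTERFACE

Orientations are given as [roll, pitch, yaw] about the fixed x, y, z axes, in that order (R = Rz(yaw) Ry(pitch) Rx(roll)).
In Python, from cell import manip gives the robot as it stands. The module is installed in compiled form; this text tells all that it offers.
- The arm moves only by the shell command python3 -m creep 'ROWS' [FORCE]. ROWS is a JSON object of lists of equal length, an entry for each row: "slide": the shift along the world's x, y, z in cm, a list of three; "turn": the turn about the world's z in rad; "claw": the opening, from 0 (shut) to 1 (fully open). A call has 1 to 8 rows; each row shifts and turns the commanded pose from where the row before left it; what a row does not reach is not made up. A row lasts 1/8 s, in which the tool goes at most 62.5 mm and 10.7 degrees, less where a joint would pass 70% of its speed; a pose out of reach is approached as far as the arm can. A call with a gripper value outside its range is refused whole. The fingers move at their own pace and stop on an object; FORCE is the grip in N (left out, the last holds). Time passes only in rows, so rows that do not move let the fingers close. It gives the time, the measured TCP pose, the force, the opening and the grip force at its end, in the units of the state.
- manip.read_state(): the state, without advancing time (a new reading comes with each control period).
- manip.camera(name): name is "scene" or "top" or "wrist"; returns (picture, depth): 480x640x3 uint8, red, green, blue; 480x640 float32, mm along the optical axis (not along the pixel's ray), 0 where there is no reading.
- manip.calibration(name): a dict with "intrinsics" (3x3 intrinsics, pixels), "k1" (the pictures are not rectified: a ray, as slopes to the right and down, at radius r is drawn at 1 + k1 r^2 times it, then the intrinsics apply), "pose" (4x4, takes a point from camera to world coordinates). Camera axes: x right, y up, looking along -z (the intrinsics and any distortion apply to the point x, -y, -z); pixel columns grow to the right and rows downward; lengths in mm; the calibration is good to about 2 mm. A picture is of the moment at which its call begins: read the wrist's pose just before it. calibration takes no time and is no camera call; for the wrist camera it gives the pose at the moment of the call.
- manip.sign_off(): hands the job in; it is judged then, once.
Trained networks look in the newest picture that a camera, given by its name, has taken for a name from the list of things; names that differ only in an ending like _2 or _b are one class to them, and where a whole thing is asked for, a point or a joint stands for the part that bears it (a point fixed in the world has none). Each returns a list of dicts, best first, with "score" (0 to 1); they miss things now and then, are a little off and sometimes report something else, mostly with a low value. They report only what shows in the picture. A call takes as long as a camera call. They do not tell look-alikes from the thing itself.
- manip.cut_out(query, camera): "mask" (480x640 bool, what is visible of it) and "position" ([column, row] in pixels, amid what is visible of it).
The state is a dict: "clock": time; "joints": joint angles; "qd": joint speeds; "effort": joint torques, N m; "eef_pos": TCP position; "eef_rot": TCP orientation; "wrist_force": force on the tool from outside, world axes, zero at the start; "moment": the same for the moment, N m; "finger_gap": finger opening in mm; "finger_force": force on a finger pad.
Only numpy, scipy, OpenCV 4.12 (cv2) and the standard library are available. Lean on these libraries where they do the work, as an engineer would, in place of code of your own. Each camera call takes 0.05 s, during which the arm holds its last target. There are 200 camera calls.

## Working session

There is one attempt and no reset: what is moved stays moved. The work goes in short steps, Python scripts to look and compute and a shell command to move; the robot and the scene stay as the last step left them, time stands still between calls to the robot, and variables do not carry over. Pictures are saved under pics/ and viewed, at most 14 in all, crops included, and the job is handed in when it is done.

```bash
mkdir -p pics; cat > h.py <<'E'
import numpy as np, cv2
from cell import manip
def snap(cam,name=None):
    cal=manip.calibration(cam); p,d=manip.camera(cam)
    if name: cv2.imwrite('pics/'+name+'.png',p[:,:,::-1])
    return p,d,cal
def world(uv,depth,cal):
    """uv Nx2 pixels, depth N -> world mm"""
    uv=np.asarray(uv,float).reshape(-1,1,2); K=np.array(cal['intrinsics'],float)
    n=cv2.undistortPoints(uv,K,np.array([cal['k1'],0,0,0,0.])).reshape(-1,2)
    d=np.asarray(depth,float).reshape(-1)
    c=np.c_[n[:,0]*d,-n[:,1]*d,-d,np.ones(len(d))]
    return (c@np.array(cal['pose']).T)[:,:3]
def cloud(d,cal,mask=None):
    m=d>0
    if mask is not None: m=m&mask
    v,u=np.nonzero(m)
    return world(np.c_[u,v],d[v,u],cal),np.c_[u,v]
def proj(P,cal):
    T=np.linalg.inv(np.array(cal['pose'])); c=np.c_[np.atleast_2d(P),np.ones(len(np.atleast_2d(P)))]@T.T
    x=c[:,0]/-c[:,2]; y=-c[:,1]/-c[:,2]; r=1+cal['k1']*(x*x+y*y); K=np.array(cal['intrinsics'])
    return np.c_[K[0,0]*x*r+K[0,2],K[1,1]*y*r+K[1,2]]
E
python3 - <<'E'
from h import *
s=manip.read_state(); print(s)
for c in ['top','scene']:
    p,d,cal=snap(c,c+'0'); print(c,np.round(cal['pose'],2).tolist(),cal['k1'])
E
```

```text
{'clock': 0.0, 'joints': array([-1.17459466e+00,  3.00495964e-01,  1.52157341e+00, -2.86281043e-06,
        1.32070947e+00, -6.65544586e-02]), 'qd': array([ 0.0004827 ,  0.00108614,  0.0015564 ,  0.00228356,  0.00138134,
       -0.00054276]), 'effort': array([-3.64064363e-04, -5.31800365e+01, -3.52735627e+01,  7.07483548e-02,
        2.43735110e-02, -8.45801969e-05]), 'eef_pos': array([ 245.53793787, -492.11914319,  404.07580249]), 'eef_rot': array([-3.14040891e+00, -7.61208223e-05,  4.62756795e-01]), 'wrist_force': array([-0.60479042,  0.01274889,  0.2820611 ]), 'moment': array([ 0.01200504,  0.00637327, -0.05501663]), 'finger_force': 0.0, 'finger_gap': 94.07443543091601}
top [[-0.01, 1.0, -0.05, 479.53], [-1.0, -0.01, 0.01, 36.17], [0.01, 0.05, 1.0, 1276.82], [0.0, 0.0, 0.0, 1.0]] 0.026546468199429806
scene [[0.23, -0.64, 0.73, 1394.24], [0.97, 0.16, -0.16, -178.75], [-0.01, 0.75, 0.66, 833.5], [0.0, 0.0, 0.0, 1.0]] -0.14247693200414974
```

View pics/top0.png

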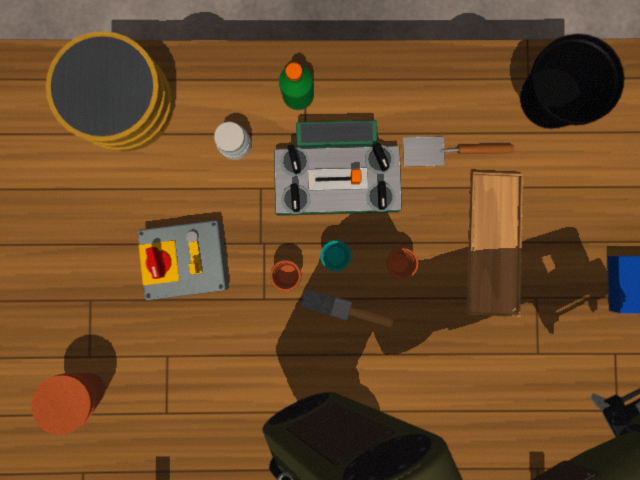

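View pics/scene0.png

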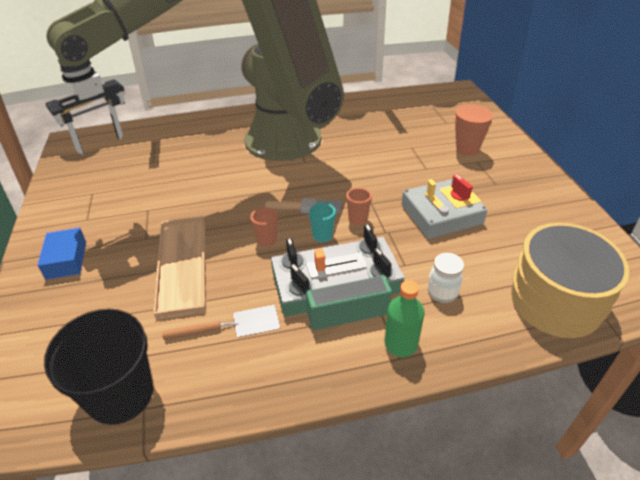

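Top view: clay pots at (286,275) and (402,263). A turquoise look-alike at (335,255) and a big red pot at (63,403) are not meant. Isolator box at (183,260), red handle (158,262), hasp (194,255), filler (338,180), tray (496,243).

```bash
cat > meas.py <<'E'
from h import *
def rect(P): # center, (long,short), yaw of long axis
    r=cv2.minAreaRect(P[:,:2].astype(np.float32)); b=cv2.boxPoints(r)
    e=[b[1]-b[0],b[2]-b[1]]; e.sort(key=np.linalg.norm); l=e[1]; a=np.arctan2(l[1],l[0]); a=(a+np.pi/2)%np.pi-np.pi/2
    return np.round(r[0],1),[round(float(np.linalg.norm(x)),1) for x in e[::-1]],round(float(a),3)
E
python3 - <<'E'
from meas import *
p,d,cal=snap('top')
for q in ['isolator_box','filler','tray','isolator','hasp','size_slide','clamp0','pot0_mid','trowel','brush','label_jar']:
    for r in manip.cut_out(q,'top')[:6]:
        if r['score']<0.3: continue
        m=r['mask'].astype(np.uint8); e=cv2.erode(m,np.ones((2,2)))>0
        P,uv=cloud(d,cal,m>0)
        z=np.percentile(P[:,2],[5,50,90,98]); top=P[P[:,2]>z[3]-12]
        print(q,round(r['score'],2),np.round(r['position']),len(P),'z',np.round(z),'all',*rect(P),'top',*rect(top),np.round(p[m>0].mean(0)))
E
```

```text
isolator_box 0.66 [295. 161.] 438 z [ 54.  60.  98. 100.] all [681.7 104.3] [47.5, 45.9] 1.029 top [682.2 104.2] [55.1, 13.5] 0.241 [48. 47. 47.]
isolator_box 0.6 [180. 258.] 5953 z [44. 50. 61. 98.] all [477.8 342.8] [171.6, 153.4] -1.455 top [474.8 352.5] [97.1, 63.6] -1.453 [136. 113.  79.]
filler 0.85 [338. 170.] 10387 z [45. 53. 79. 99.] all [669.2  14.3] [269.5, 191.6] -1.545 top [643.8  11.1] [206.0, 134.6] -1.552 [106. 104.  98.]
filler 0.72 [374. 160.] 454 z [ 53.  70.  98. 100.] all [687.7 -77.7] [51.5, 48.2] -0.381 top [685.6 -75.3] [54.9, 14.8] 0.411 [46. 45. 45.]
tray 0.72 [294. 197.] 439 z [ 53.  60.  98. 100.] all [603.1 103.9] [49.6, 46.7] 0.885 top [601.8 102.5] [54.0, 14.0] 0.065 [50. 50. 49.]
tray 0.57 [494. 243.] 7510 z [ 0.  5. 17. 22.] all [ 508.1 -332.2] [312.2, 120.9] -0.045 top [ 506.9 -329.4] [309.8, 114.7] -0.043 [129.  89.  50.]
tray 0.57 [193. 253.] 416 z [ 53.  60.  95. 100.] all [492.8 314.1] [88.5, 25.9] 0.178 top [459.7 306.6] [20.0, 9.1] 0.193 [163. 126.  38.]
isolator 0.87 [157. 262.] 582 z [ 55.  89.  99. 101.] all [469.9 386.3] [52.0, 51.2] -0.511
[... 1068 characters left out ...]
6.] 7537 z [ 0.  5. 17. 22.] all [ 506.6 -330. ] [309.9, 117.6] -0.036 top [ 506.8 -329.3] [309.6, 114.8] -0.042 [129.  88.  50.]
trowel 0.92 [431. 150.] 1675 z [-1.  4. 18. 21.] all [ 714.1 -253.7] [244.0, 65.1] -1.543 top [ 718.3 -252.5] [240.7, 50.1] -1.458 [139. 117. 101.]
brush 0.67 [193. 254.] 390 z [ 55.  60.  97. 101.] all [491.2 313.4] [89.1, 21.5] 0.119 top [458.6 307.7] [21.4, 11.6] 0.182 [167. 128.  35.]
brush 0.63 [337. 308.] 1290 z [12. 17. 21. 23.] all [365.   -6.1] [199.9, 41.4] 1.301 top [364.9  -6.6] [198.9, 41.4] 1.301 [63. 54. 46.]
label_jar 0.95 [229. 138.] 1033 z [30. 88. 91. 94.] all [734.5 243.2] [89.5, 67.7] 0.746 top [727.8 236.4] [60.3, 60.0] 0.817 [170. 159. 145.]
```

```bash
python3 -m creep '{"slide":[[1.4,5.5,0],[1.4,5.5,0],[1.4,5.5,0],[1.4,5.5,0],[1.4,5.5,0],[1.4,5.5,0],[1.4,5.5,0],[1.4,5.5,0]],"turn":[-0.03,-0.03,-0.03,-0.03,-0.03,-0.03,-0.03,-0.03],"claw":[0.6,0.6,0.6,0.6,0.6,0.6,0.6,0.6]}' 30
python3 -m creep '{"slide":[[1.4,5.5,0],[1.4,5.5,0],[1.4,5.5,0],[1.4,5.5,0],[1.4,5.5,0],[1.4,5.5,0],[1.4,5.5,0],[0,0,0]],"turn":[0,0,0,0,0,0,0,0],"claw":[0.6,0.6,0.6,0.6,0.6,0.6,0.6,0.6]}'
python3 - <<'E'
from meas import *
p,d,cal=snap('wrist','wrist1')
print(manip.read_state()['eef_pos'])
t,_,_=snap('top')
cv2.imwrite('pics/crop1.png',np.vstack([cv2.resize(t[200:320,120:440],(800,300)),cv2.resize(p[60:420],(800,300))])[:,:,::-1])
E
```

```text
clock: 1.7
eef_pos: [357.5, -50.3, 405.0]
eef_rot: [3.141, -0.001, 0.222]
wrist_force: [0.5, -0.8, 0.0]
finger_gap: 56.5
finger_force: 0.0
clock: 2.7
eef_pos: [455.6, 335.5, 403.5]
eef_rot: [3.141, 0.001, 0.226]
wrist_force: [-0.3, -0.4, -0.3]
finger_gap: 56.5
finger_force: 0.0
[455.44367396 333.94670435 403.7854388 ]
```

View pics/crop1.png

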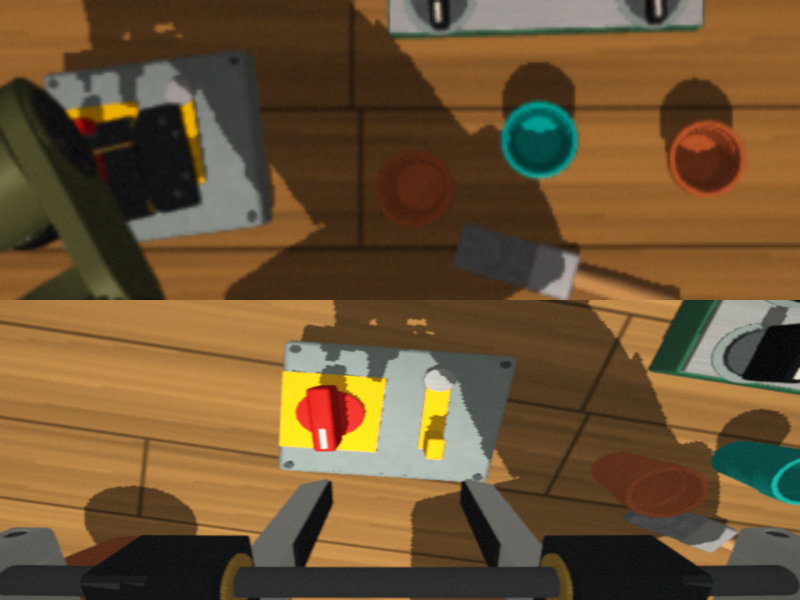

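The crop shows the red handle with the yellow hasp beside it (tab at 434,443). Both clay pots are in view, with only the turquoise look-alike between them. The handle is the one I want.

```bash
python3 -m creep '{"slide":[[1.6,5.4,0],[0,0,-4],[0,0,-4],[0,0,-4],[0,0,-2],[0,0,0],[0,0,0],[0,0,0]],"turn":[0,0,0,0,0,0,0,0],"claw":[0.6,0.6,0.6,0.6,0.6,0.6,0.6,0.6]}'

```

```text
clock: 3.8
eef_pos: [471.7, 386.7, 266.1]
eef_rot: [-3.141, -0.002, 0.223]
wrist_force: [-0.0, 0.5, 0.9]
finger_gap: 56.6
finger_force: 0.0
```

```bash
python3 -m creep '{"slide":[[0.1,0.2,0],[0,0,0],[0,0,0],[0,0,0],[0,0,0],[0,0,0]],"turn":[0,0,0,0,0,0],"claw":[0.1,0.1,0.1,0.1,0.1,0.1]}' 30
python3 -m creep '{"slide":[[0,0,0],[0,0,0],[0,0,0],[0,0,0],[0,0,0],[0,0,0],[0,0,0],[0,0,0]],"turn":[0.18,0.18,0.18,0.18,0.18,0.18,0.18,0.14],"claw":[0.1,0.1,0.1,0.1,0.1,0.1,0.1,0.1]}'
```

```text
clock: 4.55
eef_pos: [472.4, 389.5, 264.7]
eef_rot: [-3.14, -0.001, 0.223]
wrist_force: [0.7, 7.2, -1.8]
finger_gap: 15.8
finger_force: 30.0
clock: 5.55
eef_pos: [471.1, 390.7, 264.7]
eef_rot: [-3.139, -0.004, 1.629]
wrist_force: [-13.3, 17.3, 1.0]
finger_gap: 16.2
finger_force: 30.0
```

```bash
python3 -m creep '{"slide":[[0,0,0],[0,0,0],[0,0,0],[0,0,0],[0,0,0],[0,0,4],[0,0,4],[0,0,4]],"turn":[0.04,0,0,0,0,0,0,0],"claw":[0.1,0.1,0.5,0.5,0.5,0.5,0.5,0.5]}'
python3 -m creep '{"slide":[[-3,-4,0],[-3,-4,0],[0,0,0],[0,0,0]],"turn":[-0.18,-0.18,-0.18,-0.18],"claw":[0.5,0.5,0.5,0.5]}'
python3 - <<'E'
from meas import *
p,d,cal=snap('wrist','wrist2')
for q in ['isolator','hasp']:
    for r in manip.cut_out(q,'wrist')[:2]:
        P,_=cloud(d,cal,r['mask']); top=P[P[:,2]>np.percentile(P[:,2],98)-12]
        print(q,r['score'],r['position'],np.percentile(P[:,2],[2,50,98]),rect(top))
E
```

```text
clock: 6.55
eef_pos: [472.6, 388.6, 386.0]
eef_rot: [3.142, 0.0, 1.662]
wrist_force: [-1.2, -0.9, -0.3]
finger_gap: 46.9
finger_force: 0.0
clock: 7.05
eef_pos: [412.4, 308.3, 385.1]
eef_rot: [3.141, -0.001, 0.936]
wrist_force: [-0.1, 0.0, -0.0]
finger_gap: 47.0
finger_force: 0.0
isolator 0.69 [313.6, 110.5] [54.00586634 95.67758835 99.11790763] (array([471.3, 390. ]), [63.7, 16.2], -1.516)
hasp 0.78 [387.6, 173.5] [51.17834764 60.40551161 99.61067808] (array([459.9, 310.1]), [21.6, 12.2], 0.147)
hasp 0.19 [609.7, 288.1] [53.47339239 73.06065273 98.11162611] (array([595.7, 104. ]), [40.8, 15.4], 0.04)
```

```bash
python3 -m creep '{"slide":[[2.4,0,0],[2.3,0,0],[0,0,0],[0,0,0],[0,0,-4],[0,0,-4],[0,0,-4],[0,0,0]],"turn":[-0.18,-0.18,-0.18,-0.18,-0.07,0,0,0],"claw":[0.4,0.4,0.4,0.4,0.4,0.4,0.4,0.4]}' 20
python3 -m creep '{"slide":[[0,0.05,0],[0,0,0],[0,0,0],[0,0,0],[0,0,0]],"turn":[0,0,0,0,0],"claw":[0.4,0.05,0.05,0.05,0.05]}' 20
```

```text
clock: 8.2
eef_pos: [459.2, 308.6, 262.3]
eef_rot: [3.14, 0.005, 0.156]
wrist_force: [0.3, -0.4, 1.1]
finger_gap: 38.4
finger_force: 0.0
clock: 8.82
eef_pos: [459.6, 309.4, 265.1]
eef_rot: [-3.141, -0.001, 0.153]
wrist_force: [-1.2, -0.7, 4.4]
finger_gap: 11.6
finger_force: 20.0
```

```bash
python3 - <<'E'
import numpy as np
c=np.array([526,318.2]);R=66;a0=.145
th=np.linspace(a0,.116+1.37,9)
P=c-R*np.c_[np.cos(th),np.sin(th)]
print(np.diff(P,axis=0).round(1)/10,np.diff(th),P[0],P[-1])
E
```

```text
[[ 0.25 -1.08]
 [ 0.43 -1.02]
 [ 0.59 -0.93]
 [ 0.74 -0.82]
 [ 0.87 -0.69]
 [ 0.97 -0.53]
 [ 1.04 -0.36]
 [ 1.09 -0.19]] [0.167625 0.167625 0.167625 0.167625 0.167625 0.167625 0.167625 0.167625] [460.69261021 308.66349964] [520.41014695 252.43714162]
```

```bash
python3 -m creep '{"slide":[[0.25,-1.08,0],[0.43,-1.02,0],[0.59,-0.93,0],[0.74,-0.82,0],[0.87,-0.69,0],[0.97,-0.53,0],[1.04,-0.36,0],[1.09,-0.19,0]],"turn":[0.167,0.167,0.167,0.167,0.167,0.167,0.167,0.167],"claw":[0.05,0.05,0.05,0.05,0.05,0.05,0.05,0.05]}'
python3 -m creep '{"slide":[[0.3,0,0],[0,0,0],[0,0,0],[0,0,0],[0,0,0],[0,0,4],[0,0,4],[0,0,4]],"turn":[0,0,0,0,0,0,0,0],"claw":[0.05,0.05,0.4,0.4,0.4,0.4,0.4,0.4]}'
python3 -m creep '{"slide":[[-3,-3,0],[-3,-3,0],[-3,0,0],[0,0,0]],"turn":[-0.18,-0.18,-0.18,-0.18],"claw":[0.5,0.5,0.5,0.5]}'
python3 - <<'E'
from meas import *
p,d,cal=snap('wrist','wrist3')
for q in ['isolator','hasp']:
    for r in manip.cut_out(q,'wrist')[:2]:
        P,_=cloud(d,cal,r['mask']); top=P[P[:,2]>np.percentile(P[:,2],98)-12]
        print(q,r['score'],r['position'],np.percentile(P[:,2],[2,50,98]),rect(P),rect(top))
E
```

```text
clock: 9.82
eef_pos: [519.2, 253.8, 265.0]
eef_rot: [-3.14, -0.002, 1.494]
wrist_force: [-38.2, 16.3, 11.6]
finger_gap: 12.8
finger_force: 20.0
clock: 10.82
eef_pos: [522.4, 252.9, 385.8]
eef_rot: [-3.142, 0.0, 1.488]
wrist_force: [0.2, 1.2, -1.0]
finger_gap: 38.0
finger_force: 0.0
clock: 11.32
eef_pos: [431.2, 192.8, 385.1]
eef_rot: [3.141, -0.001, 0.763]
wrist_force: [-0.6, -0.0, 0.6]
finger_gap: 46.9
finger_force: 0.0
isolator 0.87 [168.7, 28.5] [56.15428183 70.80516017 99.20436747] (array([469.4, 385.8]), [54.5, 43.8], -0.809) (array([471.7, 381.5]), [49.5, 16.7], -1.523)
hasp 0.77 [308.2, 70.4] [49.97243141 60.0647565  99.47367368] (array([525.7, 288. ]), [92.0, 28.1], 1.505) (array([518.8, 254.5]), [22.0, 12.0], 1.467)
```

View pics/wrist3.png

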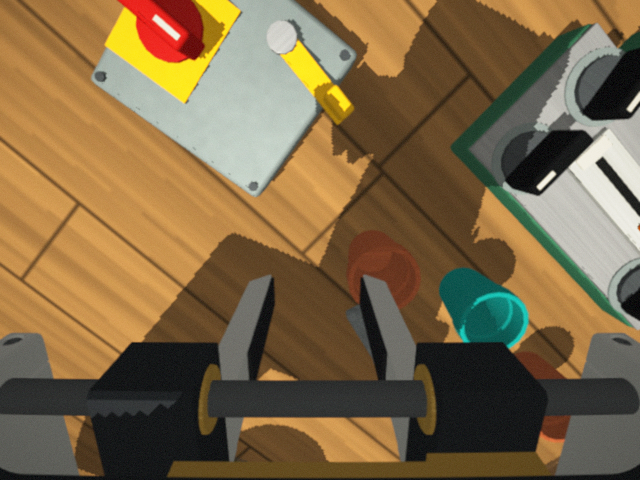

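Hasp tab at (335,105) is swung out over the edge, at 1.35 rad, and the handle at (160,25) is at off, 1.51 rad. Next, the clamps, starting with clamp0.

```bash
python3 -m creep '{"slide":[[4.3,-2.25,0],[4.3,-2.25,0],[4.3,-2.25,0],[4.2,-2.25,0],[0,0,-4],[0,0,-4],[0,0,-4],[0,0,0]],"turn":[-0.175,-0.175,-0.175,-0.175,0,0,0,0],"claw":[0.4,0.4,0.4,0.4,0.4,0.4,0.4,0.4]}' 30
python3 -m creep '{"slide":[[0,0,0],[0,0,0],[0,0,0],[0,0,0],[0,0,0]],"turn":[0,0,0,0,0],"claw":[0.4,0.05,0.05,0.05,0.05]}'
```

```text
clock: 12.48
eef_pos: [603.1, 103.0, 261.7]
eef_rot: [3.141, 0.006, 0.072]
wrist_force: [-0.0, -0.2, 0.2]
finger_gap: 37.7
finger_force: 0.0
clock: 13.1
eef_pos: [603.4, 103.2, 265.3]
eef_rot: [-3.142, -0.001, 0.069]
wrist_force: [-1.6, -0.3, 6.1]
finger_gap: 13.7
finger_force: 30.0
```

```bash
python3 -m creep '{"slide":[[0,0,0],[0,0,0],[0,0,0],[0,0,0],[0,0,0],[0,0,0],[0,0,0],[0,0,0]],"turn":[0.18,0.18,0.18,0.18,0.18,0.18,0.18,0.18],"claw":[0.05,0.05,0.05,0.05,0.05,0.05,0.05,0.05]}'
python3 -m creep '{"slide":[[0,0,0],[0,0,0],[0,0,0],[0,0,0],[0,0,0],[0,0,4],[0,0,4],[0,0,4]],"turn":[0.06,0,0,0,0,0,0,0],"claw":[0.05,0.05,0.3,0.3,0.3,0.3,0.3,0.3]}'
python3 -m creep '{"slide":[[-3,0,0],[-3,0,0],[-3,0,0],[-3,0,0],[0,0,0]],"turn":[-0.17,-0.17,-0.17,-0.17,-0.17],"claw":[0.4,0.4,0.4,0.4,0.4]}'
python3 - <<'E'
from meas import *
print(manip.read_state()['eef_pos'],manip.read_state()['eef_rot'])
p,d,cal=snap('wrist','wrist4')
for q in ['clamp0','size_slide']:
    for r in manip.cut_out(q,'wrist')[:5]:
        P,_=cloud(d,cal,r['mask']); top=P[P[:,2]>np.percentile(P[:,2],98)-12]
        print(q,round(r['score'],2),r['position'],np.percentile(P[:,2],[2,50,98]),rect(top))
E
```

```text
clock: 14.1
eef_pos: [603.2, 103.6, 265.3]
eef_rot: [-3.141, -0.001, 1.515]
wrist_force: [-5.5, 3.7, 7.5]
finger_gap: 13.8
finger_force: 30.0
clock: 15.1
eef_pos: [603.2, 103.1, 385.9]
eef_rot: [-3.141, 0.0, 1.569]
wrist_force: [-0.5, 0.7, -0.4]
finger_gap: 28.2
finger_force: 0.0
clock: 15.72
eef_pos: [482.1, 103.2, 385.0]
eef_rot: [3.141, -0.0, 0.714]
wrist_force: [0.1, 0.7, -0.3]
finger_gap: 37.4
finger_force: 0.0
[482.05397664 103.17803899 385.01651377] [ 3.14134497e+00 -3.12999280e-04  7.13524287e-01]
clamp0 0.93 [486.4, 34.2] [52.75795975 80.07172985 98.59751484] (array([680.9, 105.3]), [51.2, 14.8], 0.233)
clamp0 0.87 [621.2, 193.3] [55.14808085 65.87266961 94.06817895] (array([660.9, -58.6]), [45.4, 30.2], -0.914)
clamp0 0.77 [415.8, 124.1] [53.54023247 85.53831658 98.57168075] (array([604.2, 104. ]), [55.6, 14.7], 1.524)
clamp0 0.56 [560.4, 256.4] [52.0858654  79.4036299  98.34735428] (array([608.4, -75.3]), [56.0, 15.0], 0.021)
size_slide 0.75 [567.2, 186.6] [ 57.85068984  94.75198228 103.58791107] (array([646.2, -21.7]), [25.6, 20.8], 0.016)
```

```bash
python3 -m creep '{"slide":[[5.0,0,0],[5.0,0,0],[5.0,0,0],[5.05,0.15,0],[0,0,-4],[0,0,-4],[0,0,-4],[0,0,0]],"turn":[-0.12,-0.12,-0.12,-0.115,0,0,0,0],"claw":[0.4,0.4,0.4,0.4,0.4,0.4,0.4,0.4]}' 30
python3 -m creep '{"slide":[[0,0,0],[0,0,0],[0,0,0],[0,0,0],[0,0,0]],"turn":[0,0,0,0,0],"claw":[0.4,0.05,0.05,0.05,0.05]}'
```

```text
clock: 16.88
eef_pos: [683.7, 104.5, 261.7]
eef_rot: [-3.141, 0.005, 0.247]
wrist_force: [1.0, -0.2, 0.9]
finger_gap: 37.7
finger_force: 0.0
clock: 17.5
eef_pos: [683.8, 105.1, 265.4]
eef_rot: [-3.141, -0.001, 0.244]
wrist_force: [-2.5, 4.2, 6.2]
finger_gap: 13.6
finger_force: 30.0
```

```bash
python3 - <<'E'
from meas import *
p,d,cal=snap('top')
P,uv=cloud(d,cal); k=(uv[:,0]>270)&(uv[:,0]<325)&(uv[:,1]>50)&(uv[:,1]<115)&(P[:,2]>20)
print(P[k].min(0),P[k].max(0)); k&=P[:,2]>140; print(P[k].min(0) if k.any() else None)
E
```

```text
[703.28676343  47.91758825  20.07470624] [868.34823141 132.81970403 375.35205637]
[703.28676343  47.91758825 140.05219065]
```

```bash
python3 - <<'E'
from meas import *
p=cv2.imread('pics/top0.png'); d=manip.camera('top')[1]; cal=manip.calibration('top')
P,uv=cloud(d,cal); c=p[uv[:,1],uv[:,0]].astype(int)
k=(uv[:,0]>270)&(uv[:,0]<325)&(uv[:,1]>55)&(uv[:,1]<112)&(P[:,2]>20)&(P[:,2]<230)
for lo in (20,80,120,150): 
    q=P[k&(P[:,2]>lo)&(P[:,0]>760)]; print(lo,len(q),q.min(0) if len(q) else '',q.max(0) if len(q) else '')
E
```

```text
20 1225 [802.8800264   64.5121473   20.14247646] [870.25795606 132.80708147 174.4546232 ]
80 998 [802.8800264   65.13356004  80.08445316] [870.25795606 132.80708147 174.4546232 ]
120 506 [812.99318591  72.72526111 120.0780325 ] [855.92667622 122.98099535 174.4546232 ]
150 237 [821.95184133  84.49855983 151.29157265] [854.46777389 113.84590132 174.4546232 ]
```

```bash
python3 -m creep '{"slide":[[0,0,0],[0,0,0],[0,0,0],[0,0,0],[0,0,0],[0,0,0],[0,0,0],[0,0,0]],"turn":[0.18,0.18,0.18,0.18,0.18,0.18,0.18,0.07],"claw":[0.05,0.05,0.05,0.05,0.05,0.05,0.05,0.05]}'
python3 -m creep '{"slide":[[0,0,0],[0,0,0],[0,0,0],[0,0,0],[0,0,0],[0,0,4],[0,0,4],[0,0,4]],"turn":[0,0,0,0,0,0,0,0],"claw":[0.05,0.05,0.25,0.25,0.25,0.25,0.25,0.25]}'
```

```text
clock: 18.6
eef_pos: [683.4, 105.6, 265.4]
eef_rot: [-3.14, -0.002, 1.578]
wrist_force: [-10.5, 8.4, 8.3]
finger_gap: 14.3
finger_force: 31.2
clock: 19.6
eef_pos: [683.8, 104.5, 385.9]
eef_rot: [-3.141, 0.0, 1.574]
wrist_force: [-0.2, -1.1, -0.3]
finger_gap: 23.3
finger_force: 0.0
```

```bash
python3 -m creep '{"slide":[[0,-2.56,0],[0,-2.56,0],[0,-2.56,0],[0,-2.56,0],[0,-2.56,0],[0.1,-2.56,0],[0.2,-2.56,0],[0,0,0]],"turn":[-0.166,-0.166,-0.166,-0.166,-0.166,-0.166,-0.167,0],"claw":[0.4,0.4,0.4,0.4,0.4,0.4,0.4,0.4]}'
python3 -m creep '{"slide":[[0,0,-4],[0,0,-4],[0,0,-4],[0,0,0],[0,0,0],[0,0,0],[0,0,0],[0,0,0]],"turn":[0,0,0,0,0,0,0,0],"claw":[0.4,0.4,0.4,0.4,0.05,0.05,0.05,0.05]}'
```

```text
clock: 20.6
eef_pos: [686.8, -76.2, 384.4]
eef_rot: [3.141, 0.0, 0.408]
wrist_force: [-0.5, 0.6, -0.6]
finger_gap: 38.1
finger_force: 0.0
clock: 21.6
eef_pos: [687.1, -74.6, 266.3]
eef_rot: [3.14, -0.002, 0.411]
wrist_force: [-0.6, -0.5, 6.3]
finger_gap: 13.9
finger_force: 30.0
```

```bash
python3 -m creep '{"slide":[[0,0,0],[0,0,0],[0,0,0],[0,0,0],[0,0,0],[0,0,0],[0,0,0],[0,0,0]],"turn":[0.17,0.17,0.17,0.17,0.17,0.17,0.14,0],"claw":[0.05,0.05,0.05,0.05,0.05,0.05,0.05,0.05]}'
python3 -m creep '{"slide":[[0,0,0],[0,0,0],[0,0,0],[0,0,0],[0,0,4],[0,0,4],[0,0,4],[0,0,0]],"turn":[0,0,0,0,0,0,0,0],"claw":[0.05,0.25,0.25,0.25,0.25,0.25,0.25,0.25]}'
python3 -m creep '{"slide":[[-1,0,0],[-1,0,0],[-1,0,0],[-1,0,0],[-1,0,0],[-1,0,0],[-1,0,0],[-1,0,0]],"turn":[-0.18,-0.18,-0.18,-0.18,-0.18,-0.18,-0.18,-0.18],"claw":[0.4,0.4,0.4,0.4,0.4,0.4,0.4,0.4]}'
```

```text
clock: 22.6
eef_pos: [686.9, -74.5, 266.3]
eef_rot: [3.14, -0.0, 1.572]
wrist_force: [-2.6, 1.0, 8.5]
finger_gap: 14.0
finger_force: 30.7
clock: 23.6
eef_pos: [686.8, -74.5, 388.3]
eef_rot: [3.136, 0.001, 1.571]
wrist_force: [-0.1, 0.2, -0.3]
finger_gap: 23.7
finger_force: 0.0
clock: 24.6
eef_pos: [606.4, -74.6, 383.4]
eef_rot: [-3.141, 0.002, 0.125]
wrist_force: [0.1, -0.8, -0.4]
finger_gap: 37.8
finger_force: 0.0
```

```bash
python3 -m creep '{"slide":[[0.1,-0.2,0],[0,0,-4],[0,0,-4],[0,0,-3.8],[0,0,0],[0,0,0],[0,0,0],[0,0,0]],"turn":[-0.08,0,0,0,0,0,0,0],"claw":[0.4,0.4,0.4,0.4,0.05,0.05,0.05,0.05]}'
python3 -m creep '{"slide":[[0,0,0],[0,0,0],[0,0,0],[0,0,0],[0,0,0],[0,0,0],[0,0,0],[0,0,0]],"turn":[0,0.18,0.18,0.18,0.18,0.18,0.18,0.18],"claw":[0.05,0.05,0.05,0.05,0.05,0.05,0.05,0.05]}'
python3 -m creep '{"slide":[[0,0,0],[0,0,0],[0,0,0],[0,0,0],[0,0,0],[0,0,4],[0,0,4],[0,0,4]],"turn":[0.18,0.08,0,0,0,0,0,0],"claw":[0.05,0.05,0.05,0.25,0.25,0.25,0.25,0.25]}'
python3 -m creep '{"slide":[[-4,0,0],[-4,0,0],[-4,0,0],[-2,0,0],[0,0,0],[0,0,0],[0,0,0],[0,0,0]],"turn":[-0.18,-0.18,-0.18,-0.18,-0.18,-0.18,-0.18,-0.18],"claw":[0.4,0.4,0.4,0.4,0.4,0.4,0.4,0.4]}'
python3 - <<'E'
from meas import *
p,d,cal=snap('wrist','wrist5')
for q in ['clamp0','size_slide','pot0_mid']:
    for r in manip.cut_out(q,'wrist')[:5]:
        P,_=cloud(d,cal,r['mask']); top=P[P[:,2]>np.percentile(P[:,2],98)-12]
        print(q,round(r['score'],2),r['position'],np.percentile(P[:,2],[2,50,98]),rect(top))
E
```

```text
clock: 25.6
eef_pos: [608.1, -76.6, 268.4]
eef_rot: [3.141, -0.003, 0.051]
wrist_force: [-0.9, -0.4, 6.9]
finger_gap: 13.7
finger_force: 30.0
clock: 26.6
eef_pos: [607.7, -75.7, 268.3]
eef_rot: [-3.141, -0.001, 1.317]
wrist_force: [-10.8, 8.6, 13.6]
finger_gap: 13.8
finger_force: 30.0
clock: 27.6
eef_pos: [607.7, -76.7, 388.0]
eef_rot: [3.141, 0.0, 1.571]
wrist_force: [1.7, 0.2, -0.0]
finger_gap: 23.4
finger_force: 0.0
clock: 28.6
eef_pos: [467.8, -76.6, 386.8]
eef_rot: [3.141, -0.0, 0.125]
wrist_force: [0.3, 0.1, -0.0]
finger_gap: 37.4
finger_force: 0.0
clamp0 0.67 [107.7, 33.1] [55.46778532 82.6863909  98.5494149 ] (array([603.5, 102.7]), [56.4, 15.0], 1.543)
clamp0 0.64 [335.8, 60.7] [56.10025352 91.62297162 98.63775571] (array([608. , -76.2]), [56.0, 14.9], 1.534)
size_slide 0.67 [274.5, 4.4] [61.85639342 77.83776936 92.74682384] (array([634.5, -23.6]), [19.2, 3.1], -1.424)
pot0_mid 0.97 [366.1, 236.5] [ 6.76061488 57.08840206 80.82482346] (array([ 468.2, -117.9]), [62.9, 62.7], 1.42)
```

View pics/wrist5.png

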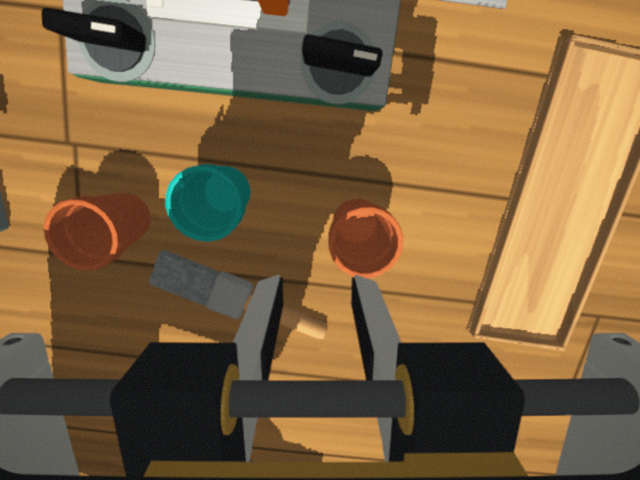

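Front knobs at (108,33) and (336,61) lie along the filler's y axis, so they are released. Clay pots are at (85,235) and (366,237), the turquoise one at (207,203). Now the back knobs.

```bash
python3 - <<'E'
from meas import *
p,d,cal=snap('top')
for q in ['clamp0','size_slide']:
    for r in manip.cut_out(q,'top')[:5]:
        P,_=cloud(d,cal,r['mask']); top=P[P[:,2]>np.percentile(P[:,2],98)-12]
        print(q,round(r['score'],2),r['position'],np.percentile(P[:,2],[2,50,98]),rect(top))
E
```

```text
clamp0 0.84 [379.8, 196.6] [ 53.44738174  74.3774395  100.10665611] (array([606.5, -76.5]), [53.7, 14.7], 1.515)
clamp0 0.77 [295.0, 201.3] [52.29442144 69.85286283 99.70212801] (array([602.1, 101. ]), [52.8, 14.2], 1.528)
clamp0 0.62 [379.8, 157.1] [51.73834123 73.27790407 99.75770298] (array([686. , -75.3]), [54.0, 14.9], 1.508)
clamp0 0.58 [294.7, 162.4] [ 52.42279699  73.4843899  100.71682385] (array([681.3, 102.9]), [53.1, 14.9], 1.568)
size_slide 0.54 [356.1, 172.3] [ 76.39242699 100.94379583 106.26530918] (array([644.9, -22.5]), [27.0, 18.6], -0.004)
size_slide 0.2 [290.0, 160.6] [ 50.34519152  73.07387625 100.63545851] (array([681.6, 103.9]), [55.2, 15.2], 1.548)
```

```bash
python3 -m creep '{"slide":[[4.45,1.35,0],[4.45,1.35,0],[4.45,1.35,0],[4.45,1.35,0],[0,0,0],[0,0,-4],[0,0,-4],[0,0,-3.6]],"turn":[-0.05,-0.05,0,0,0,0,0,0],"claw":[0.45,0.45,0.45,0.45,0.45,0.45,0.45,0.45]}' 20
python3 -m creep '{"slide":[[0,0,0],[0,0,0],[0,0,0],[0,0,0],[0,0,0]],"turn":[0,0,0,0,0],"claw":[0.45,0.1,0.1,0.1,0.1]}'
```

```text
clock: 29.95
eef_pos: [645.1, -22.9, 269.6]
eef_rot: [3.142, 0.0, 0.032]
wrist_force: [-0.7, -0.2, 0.1]
finger_gap: 42.1
finger_force: 0.0
clock: 30.58
eef_pos: [646.0, -22.6, 272.2]
eef_rot: [3.141, -0.002, 0.031]
wrist_force: [-0.8, 0.1, 7.9]
finger_gap: 20.3
finger_force: 20.0
```

```bash
python3 -m creep '{"slide":[[-0.05,1.5,0],[-0.05,1.5,0],[-0.05,1.5,0],[-0.05,1.5,0],[0,1,0],[0,0.7,0],[0,0,0],[0,0,0]],"turn":[0,0,0,0,0,0,0,0],"claw":[0.1,0.1,0.1,0.1,0.1,0.1,0.1,0.1]}'
```

```text
clock: 31.58
eef_pos: [644.1, 54.9, 272.1]
eef_rot: [-3.141, -0.003, 0.031]
wrist_force: [-0.3, 2.2, 7.0]
finger_gap: 20.0
finger_force: 20.0
```

```bash
python3 -m creep '{"slide":[[0,0.4,0],[0,0,0],[0,0,0]],"turn":[0,0,0],"claw":[0.1,0.1,0.1]}'
```

```text
clock: 31.95
eef_pos: [644.1, 57.3, 272.2]
eef_rot: [3.139, -0.002, 0.03]
wrist_force: [-1.0, -9.9, 7.0]
finger_gap: 19.8
finger_force: 20.0
```

```bash
python3 -m creep '{"slide":[[0,-0.15,0],[0,0,0],[0,0,0],[0,0,0],[0,0,4],[0,0,4],[0,0,4],[0,0,0]],"turn":[0,0,0,0,0,0,0,0],"claw":[0.4,0.4,0.4,0.4,0.4,0.4,0.4,0.4]}'
python3 -m creep '{"slide":[[-5,-1,0],[-5,-1,0],[-5,-1,0],[-5,-1,0],[-5,-1,0],[0,0,0]],"turn":[0,0,0,0,0,0],"claw":[0.95,0.95,0.95,0.95,0.95,0.95]}'
python3 - <<'E'
from meas import *
print(manip.read_state()['eef_pos'])
for c in ['wrist','top']:
  p,d,cal=snap(c,c+'6')
  for q in ['size_slide','pot0_mid','hasp']:
    for r in manip.cut_out(q,c)[:5]:
        if r['score']<.3: continue
        P,_=cloud(d,cal,r['mask']); top=P[P[:,2]>np.percentile(P[:,2],98)-12]
        print(c,q,round(r['score'],2),r['position'],np.percentile(P[:,2],[2,50,98]).round(),rect(top),p[r['mask']].mean(0).round())
E
```

```text
clock: 32.95
eef_pos: [643.8, 57.1, 394.1]
eef_rot: [-3.142, -0.006, 0.031]
wrist_force: [-0.4, 0.7, -0.7]
finger_gap: 37.4
finger_force: 0.0
clock: 33.7
eef_pos: [391.7, 6.8, 390.2]
eef_rot: [-3.142, 0.0, 0.03]
wrist_force: [-0.0, -0.4, 0.4]
finger_gap: 89.2
finger_force: 0.0
[391.71830951   6.75513854 390.2406843 ]
wrist pot0_mid 0.93 [471.7, 144.7] [ 7. 59. 81.] (array([ 467.8, -118. ]), [63.2, 62.7], 1.092) [143.  74.  42.]
wrist hasp 0.59 [21.3, 70.3] [55. 67. 90.] (array([516.7, 244.8]), [13.6, 7.8], -0.437) [161. 124.  19.]
top size_slide 0.53 [318.6, 176.3] [ 55. 101. 105.] (array([643.2,  55.9]), [25.7, 19.2], 0.139) [202.  91.  10.]
top pot0_mid 0.87 [401.5, 266.2] [ 4. 38. 82.] (array([ 465.7, -118.6]), [61.7, 61.1], 1.283) [109.  49.  23.]
top hasp 0.66 [200.7, 239.5] [ 51.  60. 102.] (array([517. , 252.4]), [21.3, 10.2], 1.467) [188. 146.  41.]
```

View pics/top6.png

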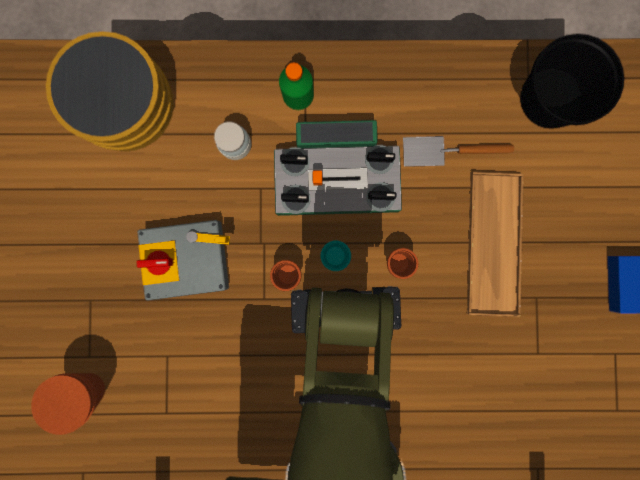

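All four knobs lie along y, the orange grip sits at (318,177) by the left stop, and the hasp (205,239) and handle (155,263) are out and off. Clay pots are still at (286,275) and (402,263). Next, the right pot.

```bash
python3 -m creep '{"slide":[[2.5,-4.15,0],[2.5,-4.15,0],[2.55,-4.15,0],[0,0,0],[0,0,-4],[0,0,-4],[0,0,-4],[0,0,-2.2]],"turn":[0,0,0,0,0,0,0,0],"claw":[1,1,1,1,1,1,1,1]}' 15
python3 -m creep '{"slide":[[0,0,0],[0,0,0],[0,0,0],[0,0,0],[0,0,0],[0,0,0]],"turn":[0,0,0,0,0,0],"claw":[1,0.5,0.5,0.5,0.5,0.5]}'
python3 - <<'E'
from meas import *
p,d,cal=snap('top'); P,uv=cloud(d,cal); c=p[uv[:,1],uv[:,0]].astype(int)
k=(abs(uv[:,0]-286)<40)&(abs(uv[:,1]-275)<40)&(P[:,2]>62)&(P[:,2]<95)&(c[:,0]>c[:,1]+15)&(c[:,0]>c[:,2]+15)
print(k.sum(),rect(P[k]),cv2.minEnclosingCircle(P[k][:,:2].astype(np.float32)))
E
```

```text
clock: 35.1
eef_pos: [468.8, -116.7, 246.7]
eef_rot: [-3.141, 0.002, 0.031]
wrist_force: [1.0, 0.3, -0.0]
finger_gap: 94.2
finger_force: 0.0
clock: 35.85
eef_pos: [469.5, -117.7, 249.1]
eef_rot: [3.141, -0.001, 0.031]
wrist_force: [0.1, -1.4, 5.1]
finger_gap: 61.3
finger_force: 15.0
255 (array([442.9, 122.6]), [61.5, 61.5], 1.569) ((442.7510681152344, 122.66316986083984), 31.965822219848633)
```

```bash
python3 -m creep '{"slide":[[0,0,2],[0,0,4],[-1.4,-5.2,0],[-1.4,-5.2,0],[-1.4,-5.2,0],[-1.5,-5.2,0],[0,0,0],[0,0,0]],"turn":[0,0,0,0,-0.03,-0.03,0,0],"claw":[0.5,0.5,0.5,0.5,0.5,0.5,0.5,0.5]}'
```

```text
clock: 36.9
eef_pos: [412.3, -325.2, 308.2]
eef_rot: [-3.141, 0.001, -0.029]
wrist_force: [0.2, -1.4, -1.2]
finger_gap: 61.5
finger_force: 15.0
```

```bash
python3 -m creep '{"slide":[[0,0,-2.5],[0,0,-2],[0,0,-0.5],[0,0,-0.3],[0,0,0],[0,0,0]],"turn":[0,0,0,0,0,0],"claw":[0.5,0.5,0.5,0.5,0.5,0.5]}'
```

```text
clock: 37.65
eef_pos: [412.5, -325.5, 256.2]
eef_rot: [3.141, -0.001, -0.029]
wrist_force: [-0.7, -0.1, -1.6]
finger_gap: 61.5
finger_force: 15.0
```

```bash
python3 -m creep '{"slide":[[0,0,-0.2],[0,0,0],[0,0,0]],"turn":[0,0,0],"claw":[0.5,0.5,0.5]}'
python3 -m creep '{"slide":[[0,0,0],[0,0,0],[0,0,0],[0,0,4],[0,0,4],[0,0,4],[-3,2,1],[-3,2,0]],"turn":[0,0,0,0,0,0,0,0],"claw":[0.8,1,1,1,1,1,1,1]}'
python3 - <<'E'
from meas import *
p,d,cal=snap('wrist','wrist7')
for q in ['pot0_mid']:
    for r in manip.cut_out(q,'wrist')[:4]:
        P,_=cloud(d,cal,r['mask']); top=P[P[:,2]>np.percentile(P[:,2],98)-12]
        print(q,round(r['score'],2),r['position'],np.percentile(P[:,2],[2,50,98]).round(),rect(top),p[r['mask']].mean(0).round())
E
```

```text
clock: 38.02
eef_pos: [412.4, -325.7, 254.1]
eef_rot: [3.141, -0.001, -0.029]
wrist_force: [-0.2, -0.5, 5.1]
finger_gap: 61.6
finger_force: 15.0
clock: 39.02
eef_pos: [351.6, -285.0, 384.3]
eef_rot: [3.141, -0.001, -0.029]
wrist_force: [-0.7, -0.0, 0.5]
finger_gap: 93.8
finger_force: 0.0
pot0_mid 0.62 [366.3, 163.6] [12. 58. 86.] (array([ 411. , -325.8]), [63.2, 61.9], 0.793) [116.  59.  33.]
```

View pics/wrist7.png

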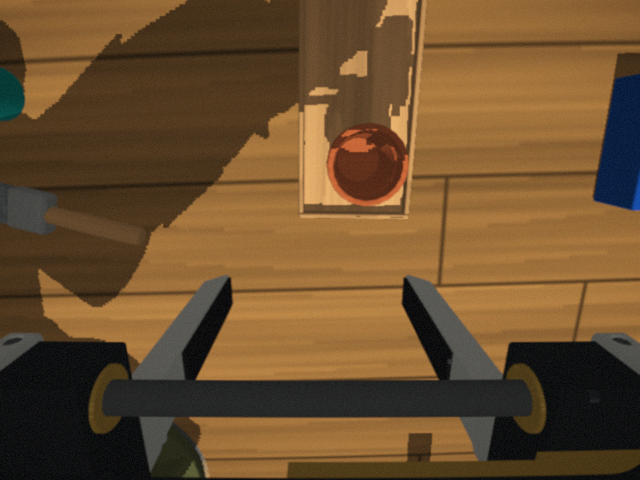

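The pot stands upright in the tray at (368,163), rim at 85 mm. Now re-measure the left pot and move towards it.

```bash
python3 -m creep '{"slide":[[0,5,0],[0.5,5,0],[0.5,5,0],[1,5,0],[1,5,0],[1,5,0],[1,5,0],[0,0,0]],"turn":[0.01,0.01,0.01,0,0,0,0,0],"claw":[1,1,1,1,1,1,1,1]}'
python3 - <<'E'
from meas import *
print(manip.read_state()['eef_pos'])
for c in ['wrist','top']:
  p,d,cal=snap(c)
  P,uv=cloud(d,cal); k=(P[:,2]>62)&(P[:,2]<92)&(abs(P[:,0]-443)<55)&(abs(P[:,1]-122)<55); q=p[uv[:,1],uv[:,0]].astype(int); k&=(q[:,0]>q[:,1]+15)&(q[:,0]>q[:,2]+15)
  if k.sum()>20: print(c,k.sum(),rect(P[k]),cv2.minEnclosingCircle(P[k][:,:2].astype(np.float32)))
E
```

```text
clock: 40.12
eef_pos: [403.0, 66.9, 383.5]
eef_rot: [-3.141, 0.0, 0.005]
wrist_force: [1.4, -0.7, -0.3]
finger_gap: 94.1
finger_force: 0.0
[402.9737738   66.93073541 383.54751116]
wrist 2008 (array([444.4, 123. ]), [62.8, 62.3], 0.0) ((444.1736145019531, 123.36241912841797), 31.87430191040039)
top 182 (array([449.6, 122.2]), [62.0, 48.4], 1.523) ((442.75201416015625, 122.42342376708984), 31.82179069519043)
```

```bash
python3 -m creep '{"slide":[[2.05,2.8,0],[2.05,2.8,0],[0,0,0],[0,0,-4],[0,0,-4],[0,0,-4],[0,0,-1.4],[0,0,0]],"turn":[0,0,0,0,0,0,0,0],"claw":[1,1,1,1,1,1,1,1]}' 15
python3 -m creep '{"slide":[[0,0,0],[0,0,0],[0,0,0],[0,0,0],[0,0,0],[0,0,2],[0,0,4],[0,0,4]],"turn":[0,0,0,0,0,0,0,0],"claw":[0.5,0.5,0.5,0.5,0.5,0.5,0.5,0.5]}'
```

```text
clock: 41.22
eef_pos: [443.5, 119.7, 249.8]
eef_rot: [3.141, 0.001, -0.0]
wrist_force: [0.7, -0.2, 1.0]
finger_gap: 94.3
finger_force: 0.0
clock: 42.22
eef_pos: [443.1, 120.4, 350.4]
eef_rot: [3.141, 0.001, 0.001]
wrist_force: [0.2, 0.3, -2.1]
finger_gap: 63.3
finger_force: 15.0
```

```bash
python3 -m creep '{"slide":[[0.3,-5,0],[0.5,-5,0],[0.5,-5,0],[0.9,-5,0],[1,-5,0],[1.3,-5,0],[1.3,-5,0],[1.3,-5,0]],"turn":[0,0,0,0,0,0,0,0],"claw":[0.5,0.5,0.5,0.5,0.5,0.5,0.5,0.5]}'
python3 -m creep '{"slide":[[1.3,-5.1,0],[0,0,0],[0,0,0],[0,0,-4],[0,0,-3],[0,0,0],[0,0,0]],"turn":[-0.03,0,0,0,0,0,0],"claw":[0.5,0.5,0.5,0.5,0.5,0.5,0.5]}'
```

```text
clock: 43.22
eef_pos: [514.4, -281.3, 349.1]
eef_rot: [-3.141, 0.001, 0.001]
wrist_force: [-0.1, 0.7, -1.7]
finger_gap: 63.4
finger_force: 15.0
clock: 44.1
eef_pos: [527.7, -330.1, 281.3]
eef_rot: [3.141, -0.002, -0.028]
wrist_force: [0.3, -0.1, -1.1]
finger_gap: 63.4
finger_force: 15.0
```

```bash
python3 -m creep '{"slide":[[0,0,-1.5],[0,0,-0.8],[0,0,-0.3],[0,0,-0.1],[0,0,0],[0,0,0]],"turn":[0,0,0,0,0,0],"claw":[0.5,0.5,0.5,0.5,0.5,0.5]}'
```

```text
clock: 44.85
eef_pos: [527.9, -330.2, 254.8]
eef_rot: [3.141, -0.003, -0.029]
wrist_force: [-2.0, 8.1, 17.4]
finger_gap: 63.1
finger_force: 15.0
```

Contact made. Release, retreat and check everything.

```bash
python3 -m creep '{"slide":[[0,0,0],[0,0,0],[0,0,0],[0,0,4],[0,0,4],[0,0,4],[-5,0,1],[-5,0,0]],"turn":[0,0,0,0,0,0,0,0],"claw":[0.8,1,1,1,1,1,1,1]}'
python3 -m creep '{"slide":[[-5,0,0],[-5,0,0],[-3,0,0],[0,0,0]],"turn":[0,0,0,0],"claw":[1,1,1,1]}'
python3 - <<'E'
from meas import *
for c in ['wrist','top']:
  p,d,cal=snap(c,c+'8')
  for q in ['pot0_mid','clamp0','isolator','hasp','size_slide']:
    if c=='wrist' and q!='pot0_mid': continue
    for r in manip.cut_out(q,c)[:5]:
        if r['score']<.4: continue
        P,_=cloud(d,cal,r['mask']); top=P[P[:,2]>np.percentile(P[:,2],98)-12]
        print(c,q,round(r['score'],2),r['position'],np.percentile(P[:,2],[2,50,98]).round(),rect(top))
a=cv2.imread('pics/top8.png')[100:340,100:560]; b=cv2.imread('pics/wrist8.png')
cv2.imwrite('pics/fin.png',np.hstack([cv2.resize(a,(480,250)),cv2.resize(b,(320,250))]))
E
```

```text
clock: 45.85
eef_pos: [426.1, -330.4, 383.2]
eef_rot: [3.141, -0.001, -0.029]
wrist_force: [0.1, -0.9, 0.4]
finger_gap: 94.1
finger_force: 0.0
clock: 46.35
eef_pos: [296.1, -330.6, 383.0]
eef_rot: [3.141, -0.0, -0.031]
wrist_force: [-0.1, -0.4, 0.4]
finger_gap: 94.1
finger_force: 0.0
wrist pot0_mid 0.98 [306.5, 89.0] [12. 58. 86.] (array([ 411. , -325.8]), [62.5, 61.5], -0.834)
wrist pot0_mid 0.65 [298.3, 43.0] [ 3.  5. 21.] (array([ 423.2, -324.4]), [139.6, 110.4], -0.045)
top pot0_mid 0.78 [503.3, 289.6] [ 7. 55. 87.] (array([ 410.3, -326.4]), [64.0, 62.0], -1.391)
top clamp0 0.78 [294.8, 161.9] [ 52.  76. 100.] (array([681. , 103.9]), [55.0, 14.4], -1.559)
top clamp0 0.71 [378.9, 199.7] [ 53.  79. 100.] (array([606.6, -77.6]), [55.3, 14.9], 1.529)
top clamp0 0.6 [380.1, 158.7] [ 50.  69. 100.] (array([686.6, -75. ]), [54.2, 15.3], 1.535)
top clamp0 0.58 [294.6, 200.3] [ 50.  61. 100.] (array([602.4, 102.2]), [55.3, 14.8], 1.53)
top isolator 0.72 [183.8, 260.4] [12. 50. 98.] (array([487.9, 329.9]), [187.8, 28.2], -1.275)
top isolator 0.65 [158.4, 261.6] [ 50.  61. 101.] (array([470.1, 389.1]), [66.3, 15.9], -1.521)
top hasp 0.84 [206.4, 238.3] [ 48.  59. 100.] (array([517.4, 252.6]), [21.9, 11.7], 1.423)
top size_slide 0.66 [318.5, 176.6] [ 75. 101. 105.] (array([642.9,  55.8]), [26.0, 18.2], 0.107)
```

View pics/fin.png

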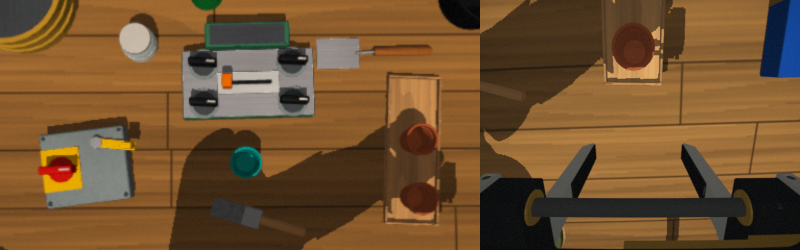

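Both pots are in the tray (crop 420,138 and 420,198), with the filler and isolator in their final settings and the bystanders in place. One last measurement of the second pot.

```bash
python3 - <<'E'
from meas import *
p,d,cal=snap('top'); P,uv=cloud(d,cal)
k=(abs(P[:,0]-527)<50)&(abs(P[:,1]+330)<52)&(P[:,2]>74)
Q=P[k]; A=np.c_[Q[:,:2],np.ones(len(Q))]; print(len(Q),rect(Q),np.linalg.lstsq(A,Q[:,2],rcond=None)[0][:2],np.percentile(Q[:,2],[5,50,95]))
c=np.cos(-.043);s=np.sin(-.043)
for x,y in [(rect(Q)[0]),(411,-325.9)]: dx,dy=x-507,y+329.5; print(c*dx+s*dy,-s*dx+c*dy)
print(manip.read_state()['wrist_force'])
E
```

```text
286 (array([ 526.2, -327.2]), [63.1, 61.9], 0.509) [ 0.00740281 -0.00915443] [75.34120609 83.38229501 87.31341562]
19.083382809738076 3.123219578735232
-96.06601397457123 -0.53005569281301
[-0.47793308 -1.05150605  0.15618837]
```

```bash
python3 -c "
from cell import manip
print(manip.sign_off())"
```

```text
the job is handed in; nothing more can be done
None
```

I handed the job in after about 46 s of robot time: isolator off, hasp out, all four clamps released and the size slide at its left stop. Both clay pots stand upright in the tray, the trowel, brush and jar were left where they were, and sign-off gave no verdict.

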